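Fit the lever to the bar bender

TASK

Pick up the hand lever with the square hole and put it on the bar bender's square shaft, turned so that its arm lies between the two stop posts, pushed or lowered fully home on the round boss. Let go of it and leave the other lever, the one with the round hole, where it lies.

Things in the scene. Friction and masses are not known exactly. Their poses are not given: they have to be found in the camera images.
- square_lever: Lever to fit: grey metal, 0.4 to 0.65 kg, lying flat. Hub 64 x 64 mm, 24 mm high, with a 33 mm square through hole, sides parallel to the hub's. Origin at the hole's centre on the underside, z up. Arm: a bar 18 mm wide, 18 mm high, underside flush with the hub's, along +x from 32 to 157 mm, ending in a round black knob. Centre of mass 25 mm out (hollow arm); grip across the bar at 50 mm, clear of the hub.
- knob_end (a point): Centre of the 28 mm black knob at the end of the square-holed lever's arm: 160 mm along +x and 14 mm above the lever's origin.
- bender: Fixed bar bender. Origin on the shaft axis at bench height, z up. Blue plate x -65 to 150, y -60 to 60 mm, 12 mm thick. Round boss of 80 mm diameter, top at 30 mm: the hub's seat. Steel shaft above it, 28 mm square along x and y, to 54 mm, then tapered to an 8 mm tip at 74 mm; it does not turn. Two 16 mm stop posts at x 128, y -42 and 42 mm, 50 mm high: the fitted arm points along +x between them.
- round_lever: The other lever, to be left alone: the same in size, metal and knob, but with a round hole of 24 mm diameter, which does not fit the shaft. Origin and axes as for the square-holed lever. The two levers may lie in either order.
Things that resemble listed ones, but are neither listed nor needed, are in the scene too. What is shaped like the square_lever but blue or green is not meant.

How it is judged:
At the end, for the whole second after the job is handed in: The square-holed lever is on the shaft, flat on the boss (within 6 mm of fully down, tilted less than 6 degrees), centred within 10 mm, its arm pointing between the stop posts (within 15 degrees), at rest and released; the round-holed lever is within 30 mm of where it lay (horizontal distance between square_lever and bender below 0.01 m and z of square_lever in the frame of bender between 0.026 and 0.036 m and angle between square_lever's own z axis and vertical below 0.1 rad and angle between the x axis of square_lever and the x axis of bender, either way round below 0.26 rad and x of knob_end in the frame of bender above 0.13 m and linear speed of square_lever below 0.02 m/s and distance of round_lever from where it was at the start of the episode below 0.03 m); the robot touches nothing.
It fails at once if the round-holed lever is moved more than 30 mm (distance of round_lever from where it was at the start of the episode above 0.03 m).
It also fails if it takes over 38 s, if anything falls off the work surface, if the arm or the gripper's body presses on something with over 40 N, if the wrist force passes 120 N, or if a joint passes its speed limit or range.

ROBOT

A 6-joint arm with a two-finger parallel gripper is mounted at the origin on the work surface. World frame = base frame: x ahead of the robot, y to its left, z up, the work surface at z = 0. Lengths are in m, angles in rad, forces in N, time in s.
With the tool pointing down it reaches from about 0.35 to 0.775 m from the base axis. Payload 7.3 kg.
Tool frame: the origin (TCP) lies at the very end of the fingers, on their centre line; the grasp point (between the pads) lies 19 mm behind it; z points along the fingers, y is the direction in which the jaws open and shut (so a half turn about z gives the same grasp; the last joint's range is limited). The gripper opens to 92 mm and grips with 3 to 60 N. Pads are 19 mm wide; open, the fingers measure 130 mm over their backs; the gripper's body (75 mm by 190 mm) begins 47 mm behind the grasp point.
Start: joints at [1.133, 0.342, 1.524, -0, 1.275, -0.146], TCP at [0.151, 0.503, 0.201] pointing down, gripper open.
Joint ranges: [-2.53, 2.53], [-0.77, 2.02], [0.04, 2.7], [-1, 4.14], [0.28, 2.66], [-3.11, 3.11]. Speed limits (rad/s): [2.57, 2.57, 3.14, 3.14, 3.14, 3.14].

INTERFACE

Orientations are given as [roll, pitch, yaw] about the fixed x, y, z axes, in that order (R = Rz(yaw) Ry(pitch) Rx(roll)).
In Python, from cell import observe, read_camera, camera_info, hand_in gives the robot as it stands.
- The arm moves only by the tool jog_arm, never from a script. Its argument "rows" is one flat list of numbers, 5 for each row, row after row: the finger opening in mm, from 0 to 91.8, then the shift along the tool's x, y, z in mm, then the turn about the tool's z in degrees. In form: [gripper, tx, ty, tz, roll, gripper, tx, ty, tz, roll, ...]. A call has 1 to 20 rows; each row shifts and turns the commanded pose from where the row before left it, along the tool's axes as they then stand; what a row does not reach is not made up. A row lasts 1/10 s, in which the tool goes at most 50 mm and 8.59 degrees, less where a joint would pass 70% of its speed; a pose out of reach is approached as far as the arm can. A call with a gripper value outside its range is refused whole. The fingers move at their own pace and stop on an object; "grip_force" is the grip in N (left out, the last holds). Time passes only in rows, so rows that do not move let the fingers close. It gives the time, the measured TCP pose, the force and the opening at its end, in the units of the state.
- observe(): the state, without advancing time (a new reading comes with each control period).
- read_camera(name): name is "scene" or "top"; returns (picture, depth): 480x640x3 uint8, red, green, blue; 480x640 float32, m along the optical axis (not along the pixel's ray), 0 where there is no reading.
- camera_info(name): a dict with "fx", "fy", "cx", "cy" (pixels), "extrinsics" (4x4, takes a point from camera to world coordinates). Camera axes: x right, y up, looking along -z (the intrinsics and any distortion apply to the point x, -y, -z); pixel columns grow to the right and rows downward; lengths in m; the calibration is good to about 2 mm. A picture is of the moment at which its call begins. camera_info takes no time and is no camera call.
- hand_in(): hands the job in, once; it reports no verdict.
The state is a dict: "time": time; "qpos": joint angles; "qvel": joint speeds; "joint_efforts": joint torques, N m; "tool_pos": TCP position; "tool_rot": TCP orientation; "contact_force": force on the tool from outside, world axes, zero at the start; "torque": the same for the moment, N m; "opening": finger opening in m.
Only numpy, scipy, OpenCV 4.12 (cv2) and the standard library are available. Lean on these libraries where they do the work, as an engineer would, in place of code of your own. Each camera call takes 0.05 s, during which the arm holds its last target. There are 200 camera calls.

## Working session

There is one attempt and no reset: what is moved stays moved. The work goes in short steps, Python scripts to look and compute and a tool call to move; the robot and the scene stay as the last step left them, time stands still between calls to the robot, and variables do not carry over. Pictures are saved under pics/ and viewed, about 8 in all and at most 12, crops included, and the job is handed in when it is done.

Besides the shell and the picture viewer there is one more tool, called as a command line: name --argument value ..., lists and objects as JSON in quotes. jog_arm: Moves the arm, as the interface text tells. Its arguments: {"type":"object","properties":{"rows":{"type":"array","items":{"type":"number"}},"grip_force":{"type":"number"}},"required":["rows"]}

```bash
mkdir -p pics; ls
cat > h.py <<'E'
import numpy as np, cv2
from cell import *
def grab(n):
    p,d=read_camera(n); i=camera_info(n); i={k:(np.array(v) if k=='extrinsics' else v) for k,v in i.items()}
    v,u=np.mgrid[:480,:640]
    P=np.stack([(u-i['cx'])/i['fx']*d,-(v-i['cy'])/i['fy']*d,-d,np.ones_like(d)],-1)@i['extrinsics'].T
    P=P[...,:3]; P[d==0]=np.nan
    return p,d,P,i
def save(n,p): cv2.imwrite('pics/'+n,np.ascontiguousarray(p[...,::-1]))
E
python3 - <<'E'
from h import *
p,d,P,i=grab('top'); save('top0.png',p); print(camera_info('top'))
np.savez('top0.npz',p=p,P=P)
p,d,P,i=grab('scene'); save('scene0.png',p); np.savez('scene0.npz',p=p,P=P)
print(observe())
E
```

```text
pics
{'fx': 571.5454978780468, 'fy': 571.5454978780468, 'cx': 325.5596405045965, 'cy': 237.8725500592827, 'extrinsics': array([[-0.05098872,  0.97744692, -0.20493335,  0.24763399],
       [-0.99868578, -0.05096799,  0.00538323, -0.01837526],
       [-0.00518322,  0.2049385 ,  0.97876113,  1.17990285],
       [ 0.        ,  0.        ,  0.        ,  1.        ]])}
{'time': 0.1, 'qpos': array([ 1.13297368e+00,  3.42621073e-01,  1.52490168e+00,  1.41131650e-05,
        1.27540416e+00, -1.45996622e-01]), 'qvel': array([-0.00023934, -0.00144271, -0.00412382,  0.00077866, -0.00143793,
        0.00056433]), 'joint_efforts': array([ 1.21896315e-03, -4.32009208e+01, -2.44696462e+01,  7.18688406e-02,
        5.25998720e-02, -8.39410905e-05]), 'tool_pos': array([0.15084894, 0.5024549 , 0.200038  ]), 'tool_rot': array([-3.14027455e+00, -2.07458793e-04,  2.84976237e+00]), 'contact_force': array([-0.35192857, -0.03539183, -0.24326465]), 'torque': array([0.00749444, 0.02455414, 0.08373244]), 'opening': 0.09181369206625735}
```

View pics/top0.png

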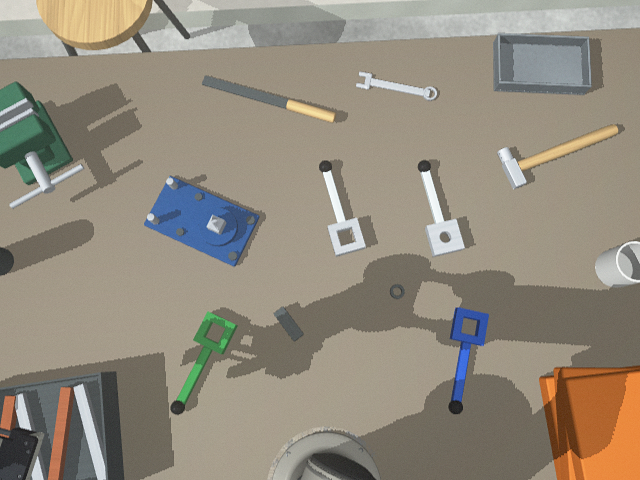

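View pics/scene0.png

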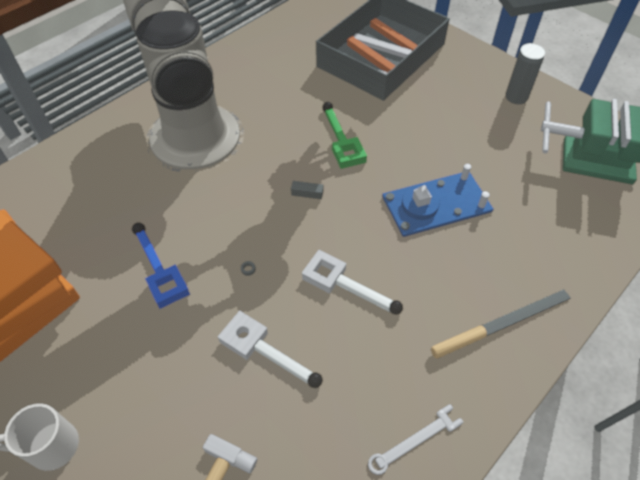

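The top view shows the square-holed lever with its hub at (347,237) and knob at (325,166). The round-holed lever's hub is at (445,236). The bender's shaft is at (217,224), and its posts are at (152,217) and (173,182). The scene view agrees on which lever is which.

```bash
cat > m.py <<'E'
from h import *
def lever(P,p,box,zt=0.024):
    u0,v0,u1,v1=box; Q=P[v0:v1,u0:u1].reshape(-1,3); C=p[v0:v1,u0:u1].reshape(-1,3).astype(int)
    hub=Q[(Q[:,2]>.0205)&(Q[:,2]<.03)&(C.min(1)>110)]
    bar=Q[(Q[:,2]>.012)&(Q[:,2]<.0205)&(C.min(1)>110)]
    kn=Q[(C.max(1)<70)&(Q[:,2]>.012)]
    return hub,bar,kn
E
python3 - <<'E'
from m import *
import cv2
for nm,boxes in (('top',{'sq':(310,150,375,262),'rd':(412,150,475,262)}),('scene',{'sq':(295,243,408,322)})):
    f=np.load(nm+'0.npz');P,p=f['P'],f['p']
    print(nm,'bench z',np.nanmedian(P[270:290,360:380,2]) if nm=='top' else np.nanmedian(P[300:330,180:210,2]))
    for k,b in boxes.items():
        hub,bar,kn=lever(P,p,b)
        r=cv2.minAreaRect((hub[:,:2]*1000).astype(np.float32))
        print(k,len(hub),len(bar),len(kn),'hub rect',np.round(r[0],1),np.round(r[1],1),round(r[2],1),'z',np.median(hub[:,2]),'barz',np.median(bar[:,2]))
        c=bar[:,:2]; l=cv2.fitLine(c.astype(np.float32),cv2.DIST_HUBER,0,.001,.001).ravel(); print(' bar dir',np.degrees(np.arctan2(l[1],l[0])),'pt',l[2:])
        km=kn[:,:2]; print(' knob',km.mean(0),cv2.minEnclosingCircle((km*1000).astype(np.float32)), 'z',kn[:,2].max())
    # bender
    B=((140,165,265,272) if nm=='top' else (375,155,500,240)); u0,v0,u1,v1=B
    Q=P[v0:v1,u0:u1].reshape(-1,3); C=p[v0:v1,u0:u1].reshape(-1,3).astype(int)
    m=(C[:,2]>C[:,0]+40)&(Q[:,2]>.008)&(Q[:,2]<.016)
    r=cv2.minAreaRect((Q[m][:,:2]*1000).astype(np.float32)); print('plate',r,np.median(Q[m][:,2]))
    boss=Q[(Q[:,2]>.026)&(Q[:,2]<.034)&(C[:,2]>C[:,0]+40)]; print('boss',len(boss),cv2.minEnclosingCircle((boss[:,:2]*1000).astype(np.float32)))
    hi=(Q[:,2]>.036).reshape(v1-v0,u1-u0).astype(np.uint8)
    n,L,S,_=cv2.connectedComponentsWithStats(hi)
    for j in range(1,n):
        q=Q[(L==j).ravel()]; t=q[q[:,2]>q[:,2].max()-.006]
        print('high',len(q),q[:,:2].mean(0),'top',t[:,:2].mean(0),q[:,2].max(), 'minmax',q.min(0)[:2],q.max(0)[:2])
E
```

```text
top bench z -0.00033692924527461976
sq 685 500 91 hub rect [546.5 -54.9] [175.4  64.3] 13.0 z 0.02362460397112076 barz 0.017330452033539223
 bar dir 12.2401495 pt [ 0.57579577 -0.04813483]
 knob [ 0.64570231 -0.03239535] ((646.2296142578125, -31.56610870361328), 12.932655334472656) z 0.030402862166547084
rd 838 527 100 hub rect [ 549.2 -259.5] [204.4  64.9] 9.9 z 0.023691226889819617 barz 0.017251960741625494
 bar dir 7.9098377 pt [ 0.5496373  -0.25651807]
 knob [ 0.63520556 -0.24106933] ((636.2052001953125, -241.83360290527344), 13.051196098327637) z 0.03016860468618421
plate ((544.8388671875, 234.98654174804688), (215.29859924316406, 118.6760482788086), 62.60921859741211) 0.011545574041505136
boss 806 ((554.9595336914062, 236.35450744628906), 87.86810302734375)
high 61 [0.62131483 0.29036962] top [0.621474   0.29094976] 0.05513354535077597 minmax [0.61470153 0.28322579] [0.63117676 0.29878395]
high 63 [0.54706918 0.32928293] top [0.54773761 0.3296292 ] 0.05314256745740886 minmax [0.54016427 0.32223384] [0.55595133 0.33871035]
high 227 [0.52318759 0.19496489] top [0.52541151 0.19708
[... 289 characters left out ...]
-0.035741  ] ((651.7974243164062, -34.28502655029297), 10.162806510925293) z 0.03109317645104237
plate ((547.469482421875, 235.80364990234375), (215.89674377441406, 123.12861633300781), 63.58181381225586) 0.012102975001790472
boss 551 ((559.8880615234375, 226.5965576171875), 83.0338363647461)
high 63 [0.54914205 0.32863995] top [0.54826559 0.33025705] 0.05436988481656402 minmax [0.5410227  0.32065067] [0.55584257 0.33955954]
high 253 [0.52956128 0.19172453] top [0.52701776 0.19620573] 0.07657843149093602 minmax [0.50668134 0.17940797] [0.54523404 0.20511251]
high 66 [0.62360856 0.28948805] top [0.6231871  0.29142553] 0.052691069556842995 minmax [0.61504987 0.28205109] [0.63094117 0.30186916]
```

```bash
cat >> m.py <<'E'
from scipy.optimize import minimize
def fit(P,x0,zmin=.012):
    # lever template: maximise pixels explained; signed-distance outline (hub+bar+knob, minus hole)
    Q=P.reshape(-1,3); Q=Q[np.isfinite(Q).all(1)]
    Q=Q[np.hypot(Q[:,0]-x0[0]-.07*np.cos(x0[2]),Q[:,1]-x0[1]-.07*np.sin(x0[2]))<.13]
    hi=np.clip((Q[:,2]-.003)/.014,0,1)
    def cost(s):
        c,n=np.cos(s[2]),np.sin(s[2]); dx,dy=Q[:,0]-s[0],Q[:,1]-s[1]; x=c*dx+n*dy; y=-n*dx+c*dy
        hub=np.maximum(abs(x),abs(y))-.032; hole=.0165-np.maximum(abs(x),abs(y)); hub=np.maximum(hub,hole)
        bar=np.maximum(abs(x-.0945)-.0625,abs(y)-.009); kn=np.hypot(x-.16,y)-.014
        t=1/(1+np.exp(np.clip(np.minimum(np.minimum(hub,bar),kn)/.001,-30,30)))
        return ((t-hi)**2).mean()
    r=minimize(cost,x0,method='Nelder-Mead',options=dict(initial_simplex=np.array(x0)+np.vstack([np.zeros(3),np.diag([.006,.006,.06])]),xatol=1e-5,fatol=1e-8))
    return r.x,r.fun
E
python3 - <<'E'
from m import *
for nm in ('top','scene'):
    s,c=fit(np.load(nm+'0.npz')['P'],[.492,-.067,np.radians(12.5)])
    print(nm,s[:2]*1000,np.degrees(s[2]),c)
    g=s[:2]+.047*np.array([np.cos(s[2]),np.sin(s[2])]); print('grip',g)
    y=2.84976; R=np.array([[np.cos(y),np.sin(y)],[np.sin(y),-np.cos(y)]]) # cols tool x,y
    print('shift tool mm',R.T@(g-[.15085,.50245])*1000)
E
```

```text
top [493.02985656 -67.46934481] 12.819783387660413 0.007047071579257692
grip [ 0.53885828 -0.05704074]
shift tool mm [-532.57248664 -424.20143744]
scene [492.29063366 -66.04319749] 13.07463838908058 0.017284996167294377
grip [ 0.53807221 -0.05541085]
shift tool mm [-531.35072716 -422.86661771]
```

jog_arm --rows '[91.8, -28, -22.3, 0, 0, 91.8, -28, -22.3, 0, 0, 91.8, -28, -22.3, 0, 0, 91.8, -28, -22.3, 0, 0, 91.8, -28, -22.3, 0, 0, 91.8, -28, -22.3, 0, 0, 91.8, -28, -22.3, 0, 0, 91.8, -28, -22.3, 0, 0, 91.8, -28, -22.3, 0, 0, 91.8, -28, -22.3, 0, 0, 91.8, -28, -22.3, 0, 0, 91.8, -28, -22.3, 0, 0, 91.8, -28, -22.3, 0, 0, 91.8, -28, -22.3, 0, 0, 91.8, -28, -22.3, 0, 0, 91.8, -28, -22.3, 0, 0, 91.8, -28, -22.3, 0, 0, 91.8, -28, -22.3, 0, 0, 91.8, -28, -22.3, 0, 0, 91.8, 0, 0, 0, 0]' --grip_force 50

```text
time: 2.1
tool_pos: [0.5402, -0.0594, 0.1997]
tool_rot: [-3.141, 0.0, 2.846]
contact_force: [0.2, -0.2, -0.4]
opening: 0.0919
```

jog_arm --rows '[91.8, 0, 0, 0, -5.9, 91.8, 0, 0, 0, -5.9, 91.8, 0, 0, 0, -5.9, 91.8, 0, 0, 0, -5.9, 91.8, 0, 0, 0, -6, 91.8, 0, 0, 0, 0, 91.8, 0, 0, 0, 0]'

```text
time: 2.8
tool_pos: [0.5383, -0.0555, 0.2005]
tool_rot: [3.141, -0.0, -2.919]
contact_force: [0.3, 0.5, -0.5]
opening: 0.0917
```

jog_arm --rows '[70, 0, 0.8, 25, 0, 70, 0, 0, 35, 0, 70, 0, 0, 35, 0, 70, 0, 0, 30, 0, 70, 0, 0, 25, 0, 70, 0, 0, 20, 0, 70, 0, 0, 14, 0, 70, 0, 0, 8, 0, 70, 0, 0, 3, 0, 70, 0, 0, 2, 0, 70, 0, 0, 0, 0, 70, 0, 0, 0, 0]'

```text
time: 4.0
tool_pos: [0.5389, -0.0553, 0.0043]
tool_rot: [-3.141, 0.001, -2.917]
contact_force: [-0.4, 0.6, 1.1]
opening: 0.0699
```

jog_arm --rows '[50, 0, 0.8, 1, 0, 30, 0, 0, 0, 0, 10, 0, 0, 0, 0, 10, 0, 0, 0, 0, 10, 0, 0, 0, 0, 10, 0, 0, 0, 0, 10, 0, 0, 0, 0, 10, 0, 0, 0, 0]' --grip_force 60

```text
time: 4.8
tool_pos: [0.5383, -0.0544, 0.0026]
tool_rot: [3.141, -0.0, -2.917]
contact_force: [0.2, -0.3, -0.0]
opening: 0.0119
```

jog_arm --rows '[10, 0, 0, -5, 0, 10, 0, 0, -10, 0, 10, 0, 0, -15, 0, 10, 0, 0, -20, 0, 10, 0, 0, -20, 0, 10, 0, 0, -20, 0, 10, 0, 0, -20, 0, 10, 0, 0, -15, 0, 10, 0, 0, -10, 0, 10, 0, 0, -5, 0, 10, 0, 0, 0, 0, 10, 0, 0, 0, 0]'

```text
time: 6.0
tool_pos: [0.5379, -0.0543, 0.142]
tool_rot: [3.141, -0.001, -2.917]
contact_force: [0.4, -0.8, -0.2]
opening: 0.01
```

Run:
```python
from h import *
o=observe(); print(o['time'],o['tool_pos'],o['tool_rot'],o['opening'],o['contact_force'],o['torque'])
for n in('scene','top'):
    p,d,P,i=grab(n); np.savez(n+'1.npz',p=p,P=P)
    if n=='scene': a=p
    else: b=p
save('l1.png',np.hstack([cv2.resize(a[60:460,130:530],(400,400)),cv2.resize(b[60:360,200:500],(400,400))]))
```

```text
6.0 [ 0.53789709 -0.0543474   0.14204709] [ 3.14103770e+00 -8.99072609e-04 -2.91679026e+00] 0.010006212811415416 [ 0.39974195 -0.76357464 -0.23705224] [0.10858329 0.04089668 0.02138674]
```

View pics/l1.png

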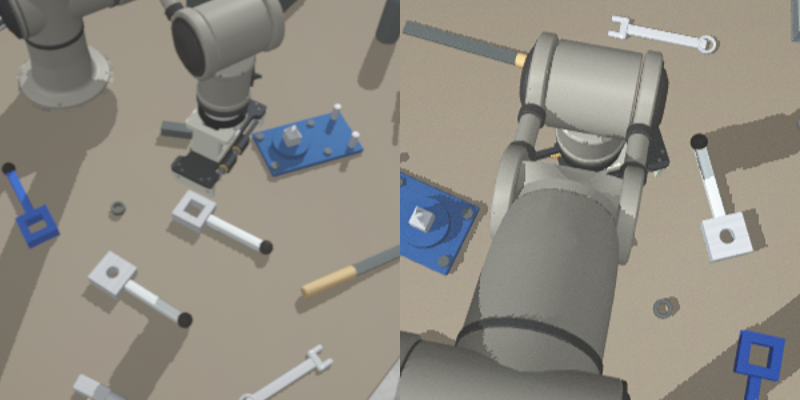

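The gripper closed to 10 mm and came up empty, and the lever still lies where it was. I'll check where the fingers really are against the reported TCP.

Run:
```python
from h import *
def proj(n,X):
    i=camera_info(n); E=np.array(i['extrinsics']); c=np.linalg.inv(E)@np.append(X,1)
    return np.array([i['fx']*c[0]/-c[2]+i['cx'], i['fy']*-c[1]/-c[2]+i['cy']])
a=np.load('scene1.npz')['p']; P=np.load('scene1.npz')['P']
T=np.array([.5379,-.0543,.142])
for n in('scene','top'):
    print(n,[proj(n,T+[0,0,h]).round(1) for h in(0,.066,-.142)], np.array(camera_info(n)['extrinsics'])[:3,3])
u,v=proj('scene',T).round().astype(int)
im=cv2.resize(a[120:320,250:470],None,fx=2.7,fy=2.7,interpolation=cv2.INTER_CUBIC)
for h,c in((0,(255,0,0)),(.066,(255,255,0)),(-.142,(0,255,0))):
    q=(proj('scene',T+[0,0,h])-[250,120])*2.7; cv2.drawMarker(im,tuple(int(t) for t in q),c,cv2.MARKER_CROSS,14,2)
save('z1.png',im)
Q=P[120:320,250:470].reshape(-1,3); m=(Q[:,2]>.1)&(Q[:,2]<.3)&(abs(Q[:,1])<.2)
for lo in np.arange(.1,.3,.02):
    s=Q[(Q[:,2]>lo)&(Q[:,2]<lo+.02)]
    if len(s)>3: print(round(lo,2),len(s),s.min(0).round(3),s.max(0).round(3))
```

```text
scene [array([346.8, 243.4]), array([348.3, 221.1]), array([344.1, 284.1])] [ 0.90517943 -0.50346722  0.97313177]
top [array([339.6, 199.2]), array([340.3, 189. ]), array([338.4, 217.3])] [ 0.24763399 -0.01837526  1.17990285]
0.16 11 [ 0.543 -0.069  0.169] [ 0.552 -0.044  0.178]
0.18 6 [ 0.55  -0.072  0.181] [ 0.552 -0.059  0.183]
0.2 6 [ 0.551 -0.075  0.207] [ 0.553 -0.072  0.217]
0.22 115 [ 0.521 -0.147  0.229] [0.592 0.039 0.24 ]
0.24 785 [ 0.508 -0.152  0.24 ] [0.593 0.04  0.26 ]
0.26 1797 [ 0.518 -0.154  0.26 ] [0.594 0.046 0.28 ]
0.28 341 [ 0.524 -0.141  0.28 ] [0.592 0.031 0.3  ]
```

View pics/z1.png

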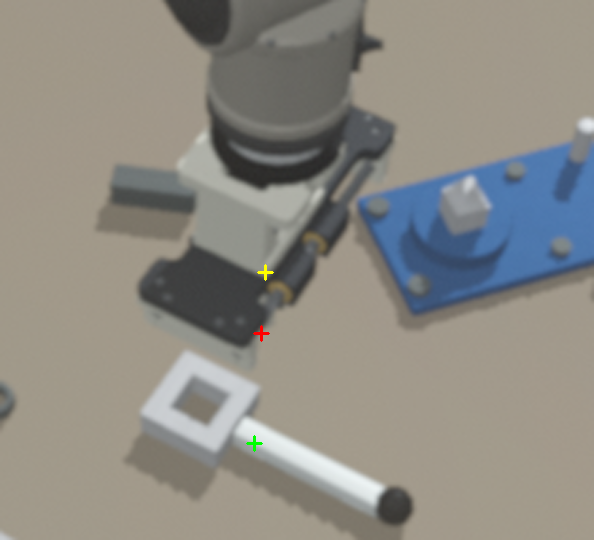

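Run:
```python
from h import *
P=np.load('scene1.npz')['P']; p=np.load('scene1.npz')['p']
T=np.array([.5379,-.0543,.142]); y=-2.9168
R=np.array([[np.cos(y),np.sin(y),0],[np.sin(y),-np.cos(y),0],[0,0,-1]])
Q=(P.reshape(-1,3)-T)@R*1000
ok=np.isfinite(Q).all(1)&(np.hypot(Q[:,0],Q[:,1])<150)&(P.reshape(-1,3)[:,2]>.04)
for lo in range(40,-260,-15):
    s=Q[ok&(Q[:,2]<=lo)&(Q[:,2]>lo-15)]
    if len(s)>2: print(lo,len(s),np.percentile(s,[2,50,98],axis=0)[:,:2].round().tolist())
# base check: bright base ring near origin
for n in('scene','top'):
    P=np.load(n+'0.npz')['P'].reshape(-1,3); m=(np.hypot(P[:,0],P[:,1])<.16)&(P[:,2]>.005)&(P[:,2]<.05); q=P[m]
    print(n,len(q),q.min(0),q.max(0), cv2.minEnclosingCircle((q[:,:2]*1000).astype(np.float32)))
```

```text
-20 10 [[-11.0, -13.0], [-10.0, -0.0], [-7.0, 9.0]]
-35 7 [[-11.0, -20.0], [-10.0, -15.0], [-10.0, -8.0]]
-65 6 [[-11.0, -23.0], [-10.0, -22.0], [-8.0, -20.0]]
-80 53 [[-35.0, -87.0], [-8.0, -85.0], [35.0, 82.0]]
-95 452 [[-36.0, -87.0], [-28.0, -34.0], [32.0, 82.0]]
-110 498 [[-36.0, -93.0], [-28.0, -17.0], [33.0, 82.0]]
-125 1725 [[-36.0, -95.0], [-13.0, -66.0], [33.0, 91.0]]
-140 269 [[-24.0, -50.0], [-15.0, -48.0], [21.0, 13.0]]
-155 185 [[-22.0, -50.0], [-4.0, -49.0], [21.0, -37.0]]
-170 242 [[-36.0, -51.0], [-2.0, -49.0], [28.0, -5.0]]
-185 840 [[-36.0, -50.0], [-9.0, -38.0], [35.0, 4.0]]
-200 337 [[-36.0, -36.0], [-14.0, -26.0], [28.0, 7.0]]
-215 312 [[-39.0, -39.0], [-17.0, -32.0], [28.0, 6.0]]
-230 407 [[-39.0, -39.0], [-17.0, -30.0], [32.0, 12.0]]
-245 389 [[-37.0, -37.0], [-16.0, -31.0], [25.0, 9.0]]
scene 2678 [-0.15437906 -0.13020379  0.00500496] [0.14168618 0.11699837 0.04992491] ((-6.017820358276367, -0.4406404197216034), 151.32313537597656)
top 2366 [ 0.01375447 -0.15786567  0.00502879] [0.15744682 0.14660075 0.04940075] ((29.56879425048828, -5.632453918457031), 152.79736328125)
```

Seen from the scene camera, the fingers and gripper body sit about 21–25 mm higher along the tool axis than the stated geometry puts them. In xy they are correctly centred. So at a reported z of 3 mm the fingers closed just above the bar. I'll go lower with small steps, watching the force.

jog_arm --rows '[70, 0, -2, 15, 0, 70, 0, 0, 25, 0, 70, 0, 0, 30, 0, 70, 0, 0, 30, 0, 70, 0, 0, 20, 0, 70, 0, 0, 14, 0, 70, 0, 0, 8, 0, 70, 0, 0, 4, 0, 70, 0, 0, 3, 0, 70, 0, 0, 0, 0]'

```text
time: 7.1
tool_pos: [0.5389, -0.0564, -0.0062]
tool_rot: [-3.141, 0.0, -2.917]
contact_force: [-1.1, -0.5, -0.7]
opening: 0.0702
```

jog_arm --rows '[70, 0, 0, 1.5, 0, 70, 0, 0, 1.5, 0, 70, 0, 0, 0, 0]'

```text
time: 7.4
tool_pos: [0.5388, -0.0564, -0.0093]
tool_rot: [-3.142, 0.0, -2.917]
contact_force: [0.0, 0.1, -0.6]
opening: 0.0701
```

jog_arm --rows '[70, 0, 0, 1.5, 0, 70, 0, 0, 1.5, 0, 70, 0, 0, 0, 0]'

```text
time: 7.7
tool_pos: [0.5386, -0.0563, -0.0126]
tool_rot: [3.141, -0.0, -2.917]
contact_force: [0.2, -0.5, -0.5]
opening: 0.0697
```

Run:
```python
from h import *
o=observe(); T=o['tool_pos']; y=o['tool_rot'][2]; print(o['time'],T,o['tool_rot'],o['opening'],o['contact_force'])
R=np.array([[np.cos(y),np.sin(y),0],[np.sin(y),-np.cos(y),0],[0,0,-1]])
p,d,P,i=grab('scene'); np.savez('scene2.npz',p=p,P=P)
W=P.reshape(-1,3);Q=(W-T)@R*1000
ok=np.isfinite(Q).all(1)&(np.hypot(Q[:,0],Q[:,1])<110)&(W[:,2]>.026)
for lo in range(40,-150,-10):
    s=Q[ok&(Q[:,2]<=lo)&(Q[:,2]>lo-10)]
    if len(s)>2: print(lo,len(s),np.percentile(s,[2,50,98],axis=0)[:,:2].round().tolist())
```

```text
7.7 [ 0.53858911 -0.05633465 -0.01259741] [ 3.14135555e+00 -2.65290792e-04 -2.91676181e+00] 0.06973255614874527 [ 0.20342327 -0.47064366 -0.45974949]
-30 25 [[-109.0, -19.0], [69.0, 4.0], [78.0, 28.0]]
-40 10 [[-110.0, -16.0], [-6.0, 0.0], [71.0, 37.0]]
-50 3 [[-9.0, 35.0], [-8.0, 37.0], [-7.0, 39.0]]
-60 9 [[-11.0, 37.0], [-11.0, 45.0], [-9.0, 54.0]]
-90 104 [[-36.0, -87.0], [-18.0, -85.0], [30.0, 82.0]]
-100 234 [[-36.0, -86.0], [-29.0, -1.0], [29.0, 81.0]]
-110 317 [[-36.0, -92.0], [-28.0, -32.0], [35.0, 80.0]]
-120 158 [[-37.0, -95.0], [-25.0, -79.0], [33.0, 87.0]]
-130 1208 [[-35.0, -94.0], [-11.0, -67.0], [33.0, 91.0]]
-140 112 [[-24.0, -50.0], [-13.0, -48.0], [21.0, 10.0]]
```

jog_arm --rows '[60, 0, 0, 1.5, 0, 60, 0, 0, 1.5, 0, 60, 0, 0, 0, 0]'

```text
time: 8.05
tool_pos: [0.5386, -0.0563, -0.0156]
tool_rot: [3.141, -0.0, -2.917]
contact_force: [-0.7, -0.1, 0.3]
opening: 0.06
```

jog_arm --rows '[60, 0, 0, 1, 0, 60, 0, 0, 1, 0, 60, 0, 0, 0, 0]'

```text
time: 8.35
tool_pos: [0.5386, -0.0563, -0.0175]
tool_rot: [3.141, -0.0, -2.917]
contact_force: [0.2, -0.3, -0.2]
opening: 0.0601
```

jog_arm --rows '[60, 0, 0, 1, 0, 60, 0, 0, 0, 0, 60, 0, 0, 0, 0]'

```text
time: 8.65
tool_pos: [0.5387, -0.0564, -0.0184]
tool_rot: [3.142, 0.0, -2.917]
contact_force: [0.8, 0.1, -0.4]
opening: 0.06
```

jog_arm --rows '[40, 0, 0, 1, 0, 20, 0, 0, 0, 0, 5, 0, 0, 0, 0, 5, 0, 0, 0, 0, 5, 0, 0, 0, 0, 5, 0, 0, 0, 0, 5, 0, 0, 0, 0, 5, 0, 0, 0, 0]' --grip_force 60

```text
time: 9.45
tool_pos: [0.5387, -0.0564, -0.0194]
tool_rot: [3.142, 0.0, -2.917]
contact_force: [-0.6, -0.5, 0.2]
opening: 0.0172
```

jog_arm --rows '[5, 0, 0, -3, 0, 5, 0, 0, -6, 0, 5, 0, 0, -10, 0, 5, 0, 0, -15, 0, 5, 0, 0, -20, 0, 5, 0, 0, -20, 0, 5, 0, 0, -20, 0, 5, 0, 0, -20, 0, 5, 0, 0, -14, 0, 5, 0, 0, -8, 0, 5, 0, 0, -4, 0, 5, 0, 0, 0, 0, 5, 0, 0, 0, 0]'

```text
time: 10.75
tool_pos: [0.5382, -0.0562, 0.1199]
tool_rot: [3.141, -0.001, -2.917]
contact_force: [-0.1, 0.5, -4.7]
opening: 0.0177
```

```bash
cat > hl.py <<'E'
from h import *
# held lever: points in tool frame; fit hub top plane and outline
def held(n,tag):
    o=observe(); T=o['tool_pos']; y=o['tool_rot'][2]
    R=np.array([[np.cos(y),np.sin(y),0],[np.sin(y),-np.cos(y),0],[0,0,-1]])
    p,d,P,i=grab(n); np.savez(n+tag+'.npz',p=p,P=P)
    W=P.reshape(-1,3); Q=(W-T)@R*1000; return o,p,Q,p.reshape(-1,3).astype(int),W
E
python3 - <<'E'
from hl import *
for n in('scene','top'):
    o,p,Q,C,W=held(n,'3')
    if n=='scene': print(o['time'],o['tool_pos'],o['tool_rot'],o['opening'],o['contact_force'],o['torque']); a=p
    # tool x points opposite to arm direction: hub at +47, knob at -113
    m=(Q[:,0]>10)&(Q[:,0]<90)&(abs(Q[:,1])<45)&(Q[:,2]>-70)&(Q[:,2]<20)&(C.min(1)>90)
    s=Q[m]; print(n,'hub',len(s),s.min(0).round(1),s.max(0).round(1))
    if len(s)>50:
        t=s
        for _ in range(5):
            A=np.c_[t[:,:2],np.ones(len(t))]; c=np.linalg.lstsq(A,t[:,2],rcond=None)[0]; r=s[:,2]-np.c_[s[:,:2],np.ones(len(s))]@c; t=s[abs(r)<3]
        print(' plane slopes deg',np.degrees(np.arctan(c[:2])).round(1),'z at 47',c@[47,0,1],len(t),cv2.minAreaRect(t[:,:2].astype(np.float32)))
    k=Q[(C.max(1)<75)&(Q[:,0]<-90)&(Q[:,0]>-140)&(abs(Q[:,1])<40)&(Q[:,2]>-70)&(Q[:,2]<40)]
    if len(k): print(' knob',len(k),np.median(k,0).round(1),k.min(0),k.max(0))
save('l3.png',cv2.resize(a[100:380,230:530],None,fx=2,fy=2))
E
```

```text
10.75 [ 0.53823385 -0.0562419   0.11993085] [ 3.14085294e+00 -1.16643637e-03 -2.91679628e+00] 0.017685798472739597 [-0.06413865  0.45669764 -4.7137423 ] [ 0.07188258 -0.15495838 -0.00081119]
scene hub 185 [ 63.2 -32.6 -47.4] [ 80.6  33.7 -25. ]
 plane slopes deg [ 0.2 -0.1] z at 47 -43.11184013620473 172 ((71.48680114746094, 0.7062568664550781), (16.6661434173584, 65.79553985595703), 0.9754545092582703)
 knob 138 [-115.5   -5.1  -43.7] [-125.48170515  -13.89172105  -50.51000813] [-104.39107876    6.57242306  -35.76566352]Traceback (most recent call last):
  File "<stdin>", line 7, in <module>
    return umr_minimum(a, axis, None, out, keepdims, initial, where)
ValueError: zero-size array to reduction operation minimum which has no identity
```

jog_arm --rows '[5, 0, 0, 0, -3, 5, 0, 0, 0, -6, 5, 0, 0, 0, -7, 5, 0, 0, 0, -8, 5, 0, 0, 0, -8, 5, 0, 0, 0, -7, 5, 0, 0, 0, -6, 5, 0, 0, 0, -3, 5, 0, 0, 0, -1.6, 5, 0, 0, 0, 0]'

```text
time: 11.85
tool_pos: [0.5385, -0.0563, 0.1202]
tool_rot: [3.141, -0.0, -2.051]
contact_force: [-0.4, -0.3, -5.2]
opening: 0.0174
```

jog_arm --rows '[5, -7, 3.4, 0, 0, 5, -14, 6.7, 0, 0, 5, -21, 10, 0, 0, 5, -25, 12, 0, 0, 5, -25, 12, 0, 0, 5, -25, 12, 0, 0, 5, -25, 12, 0, 0, 5, -25, 12, 0, 0, 5, -25, 12, 0, 0, 5, -25, 12, 0, 0, 5, -21, 10, 0, 0, 5, -14, 6.7, 0, 0, 5, -9, 4.3, 0, 0, 5, -5, 2.3, 0, 0, 5, 0, 0, 0, 0, 5, 0, 0, 0, 0]'

```text
time: 13.45
tool_pos: [0.5487, 0.2377, 0.1206]
tool_rot: [3.142, -0.0, -2.052]
contact_force: [0.6, -0.2, -5.4]
opening: 0.0174
```

```bash
cat > chk.py <<'E'
from hl import *
import sys
def chk(tag,sh=np.array([526.3,196.7])):
  for n in('scene','top'):
    o,p,Q,C,W=held(n,tag)
    if n=='scene': print(o['time'],o['tool_pos'],o['tool_rot'],o['opening'],o['contact_force'],o['torque']); a=p
    m=(Q[:,0]>8)&(Q[:,0]<90)&(abs(Q[:,1])<45)&(Q[:,2]>-49)&(Q[:,2]<-37)&(C.min(1)>80)&(C.max(1)-C.min(1)<40)
    s=Q[m]; print(n,'hub',len(s))
    if len(s)>30:
        A=np.c_[s[:,:2],np.ones(len(s))]; c=np.linalg.lstsq(A,s[:,2],rcond=None)[0]
        w=W[m]*1000; r=cv2.minAreaRect(w[:,:2].astype(np.float32))
        print(' slopes',np.degrees(np.arctan(c[:2])).round(1),'z',np.median(w[:,2]).round(1),'toolmin',s.min(0).round(1),'max',s.max(0).round(1),'rect',np.round(r[0],1),np.round(r[1],1),round(r[2],1))
    k=(C.max(1)<75)&(Q[:,0]<-95)&(Q[:,0]>-135)&(abs(Q[:,1])<30)&(Q[:,2]>-60)&(Q[:,2]<-25)
    if k.sum(): print(' knob tool',k.sum(),np.median(Q[k],0).round(1),'world',np.median(W[k],0).round(4))
    h=(np.hypot(W[:,0]*1000-sh[0],W[:,1]*1000-sh[1])<12)&(W[:,2]>.066)&(W[:,2]<.08)
    if h.sum(): print(' shaft tip',h.sum(),W[h].mean(0).round(4))
  return a,p
E
python3 - <<'E'
from chk import *
a,b=chk('4')
save('l4.png',np.hstack([cv2.resize(a[90:270,330:530],(400,360)),cv2.resize(b[120:300,120:320],(400,360))]))
E
```

```text
13.45 [0.54867588 0.23765928 0.12056951] [ 3.14157568e+00 -4.07852276e-04 -2.05174047e+00] 0.01737651662610549 [ 0.58273112 -0.23840334 -5.38421152] [0.19337794 0.04421187 0.03895705]
scene hub 776
 slopes [ 0.5 -0.3] z 163.4 toolmin [  8.4 -34.1 -49. ] max [ 80.2  36.  -37. ] rect [527.3 198.9] [71.7 70.1] 62.2
 knob tool 73 [-111.8   -5.5  -44.9] world [0.6061 0.3345 0.1655]
 shaft tip 51 [0.5279 0.1954 0.0709]
top hub 750
 slopes [ 0.3 -0. ] z 162.9 toolmin [ 10.3 -32.1 -48.3] max [ 80.2  32.3 -37.1] rect [527.7 197.5] [69.8 64.1] 62.1
 knob tool 24 [-112.4   11.6  -40.7] world [0.5902 0.3429 0.1613]
```

View pics/l4.png

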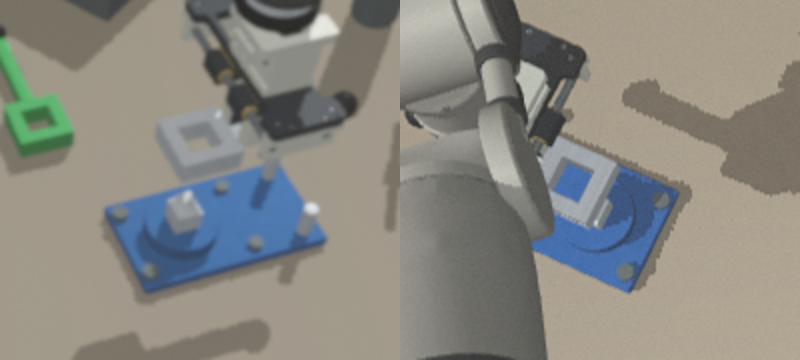

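jog_arm --rows '[5, -0.7, 0.6, 8, 0, 5, 0, 0, 16, 0, 5, 0, 0, 16, 0, 5, 0, 0, 10, 0, 5, 0, 0, 6, 0, 5, 0, 0, 4, 0, 5, 0, 0, 4, 0, 5, 0, 0, 4, 0, 5, 0, 0, 0, 0, 5, 0, 0, 0, 0]'

```text
time: 14.55
tool_pos: [0.5486, 0.2393, 0.0528]
tool_rot: [-3.141, 0.0, -2.051]
contact_force: [0.1, 1.0, -4.7]
opening: 0.0172
```

Run:
```python
from chk import *
a,b=chk('5')
save('l5.png',np.hstack([cv2.resize(a[140:250,370:480],(400,400),interpolation=2),cv2.resize(b[170:280,170:280],(400,400),interpolation=2)]))
```

```text
14.55 [0.54856605 0.23934986 0.05284063] [-3.14135123e+00  3.43919210e-04 -2.05105925e+00] 0.01716119114984385 [ 0.10771551  1.03048226 -4.70085845] [ 0.16603234  0.02256193 -0.02276788]
scene hub 709
 slopes [ 0.3 -0.5] z 95.8 toolmin [  8.1 -33.6 -48.3] max [ 80.7  35.1 -37. ] rect [527.5 200.1] [72.6 68.4] 61.3
 knob tool 74 [-109.4   -5.4  -43.9] world [0.6044 0.3344 0.0967]
 shaft tip 10 [0.5243 0.1984 0.074 ]
top hub 649
 slopes [ 0.  -0.5] z 95.4 toolmin [ 10.  -31.6 -48.6] max [ 80.7  32.5 -37. ] rect [527.3 199.3] [70.7 64.1] 62.4
 knob tool 15 [-111.8   11.3  -40.7] world [0.5895 0.3435 0.0936]
 shaft tip 58 [0.5255 0.1965 0.0704]
```

View pics/l5.png

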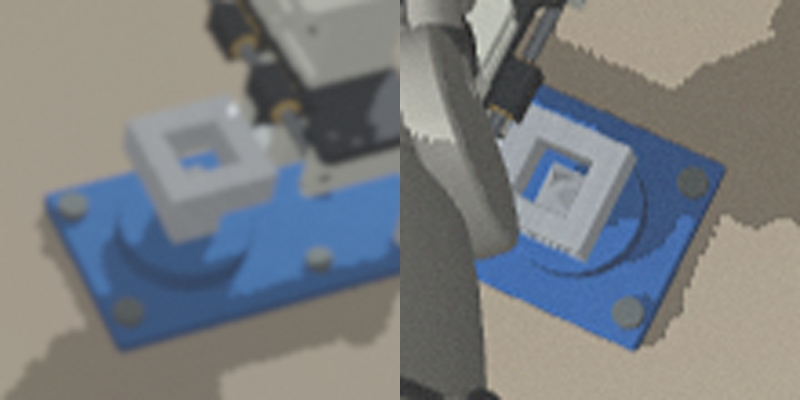

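jog_arm --rows '[5, 0, 0, 3, 0, 5, 0, 0, 3, 0, 5, 0, 0, 3, 0, 5, 0, 0, 3, 0, 5, 0, 0, 3, 0, 5, 0, 0, 3, 0, 5, 0, 0, 0, 0]'

```text
time: 15.35
tool_pos: [0.5481, 0.2392, 0.034]
tool_rot: [3.141, -0.001, -2.051]
contact_force: [-0.5, 0.5, -5.4]
opening: 0.0172
```

jog_arm --rows '[5, 0, 0, 2, 0, 5, 0, 0, 2, 0, 5, 0, 0, 2, 0, 5, 0, 0, 2, 0, 5, 0, 0, 2, 0, 5, 0, 0, 0, 0]'

```text
time: 15.95
tool_pos: [0.5482, 0.2392, 0.0243]
tool_rot: [3.141, -0.0, -2.051]
contact_force: [-0.2, -0.3, -4.9]
opening: 0.0173
```

No contact down to 10 mm past the straight section of the shaft. Lowering the rest.

jog_arm --rows '[5, 0, 0, 2.5, 0, 5, 0, 0, 2.5, 0, 5, 0, 0, 2.5, 0, 5, 0, 0, 2.5, 0, 5, 0, 0, 2, 0, 5, 0, 0, 0, 0]'

```text
time: 16.55
tool_pos: [0.5482, 0.2392, 0.0122]
tool_rot: [3.141, -0.0, -2.051]
contact_force: [-0.5, 0.2, -4.9]
opening: 0.0175
```

jog_arm --rows '[5, 0, 0, 1, 0, 5, 0, 0, 1, 0, 5, 0, 0, 0, 0]'

```text
time: 16.85
tool_pos: [0.5486, 0.2394, 0.0108]
tool_rot: [-3.141, 0.0, -2.051]
contact_force: [0.7, 0.4, -3.0]
opening: 0.017
```

jog_arm --rows '[20, 0, 0, 0, 0, 30, 0, 0, 0, 0, 45, 0, 0, 0, 0, 45, 0, 0, 0, 0, 45, 0, 0, -3, 0, 45, 0, 0, -8, 0, 45, 0, 0, -15, 0, 45, 0, 0, -25, 0, 45, 0, 0, -30, 0, 45, 0, 0, -30, 0, 45, 0, 0, -30, 0, 45, 0, 0, -20, 0, 45, 0, 0, 0, 0]'

```text
time: 18.15
tool_pos: [0.5502, 0.2399, 0.1758]
tool_rot: [-3.136, 0.005, -2.051]
contact_force: [0.0, -0.1, -0.1]
opening: 0.0453
```

jog_arm --rows '[45, -10, -15, 0, 0, 45, -15, -30, 0, 0, 45, -15, -35, 0, 0, 45, -15, -35, 0, 0, 45, -15, -35, 0, 0, 45, -10, -25, 0, 0, 45, 0, -10, 0, 0, 45, 0, 0, 0, 0]'

```text
time: 18.95
tool_pos: [0.7501, 0.2235, 0.1688]
tool_rot: [3.14, -0.002, -2.053]
contact_force: [0.3, -0.1, -0.5]
opening: 0.0452
```

Run:
```python
from m import *
o=observe(); print(o['time'],o['tool_pos'],o['contact_force'],o['opening'])
c,s=np.cos(np.radians(62.5)),np.sin(np.radians(62.5)); S=np.array([.5263,.1967])
for n in('top','scene'):
    p,d,P,i=grab(n); np.savez(n+'6.npz',p=p,P=P)
    C=p.reshape(-1,3).astype(int); W=P.reshape(-1,3); dx=W[:,:2]-S; B=np.c_[dx@[c,s],dx@[-s,c],W[:,2]]*1000
    m=(abs(B[:,0])<38)&(abs(B[:,1])<40)&(B[:,2]>48)&(B[:,2]<60)&(np.maximum(abs(B[:,0]),abs(B[:,1]))>19)&(C.max(1)-C.min(1)<45)
    q=B[m]; print(n,'hub',len(q),'z',np.median(q[:,2]).round(1),cv2.minAreaRect(q[:,:2].astype(np.float32)))
    if len(q)>20: print(' slopes',np.degrees(np.linalg.lstsq(np.c_[q,np.ones(len(q))][:,[0,1,3]],q[:,2],rcond=None)[0][:2]).round(1))
    k=B[(C.max(1)<80)&(abs(B[:,0]-160)<25)&(abs(B[:,1])<30)&(B[:,2]>35)&(B[:,2]<70)]; 
    if len(k): print(' knob',len(k),np.median(k,0).round(1))
    try: print(' round lever',fit(P,[.478,-.263,.14]))
    except Exception as e: print(e)
    if n=='top': b=p
save('l6.png',np.hstack([cv2.resize(p[120:270,350:500],(400,400)),cv2.resize(b[140:290,120:270],(400,400))]))
print('round before',fit(np.load('top0.npz')['P'],[.478,-.263,.14]),fit(np.load('scene0.npz')['P'],[.478,-.263,.14]))
```

```text
18.95 [0.75008068 0.22348651 0.1688215 ] [ 0.31756248 -0.06205834 -0.52492377] 0.045211151553076465
top hub 0 z nan ((0.0, 0.0), (0.0, 0.0), 0.0)
 round lever (array([ 0.4809084 , -0.27176411,  0.17921185]), np.float64(0.019577056848828746))
scene hub 541 z 53.7 ((2.300323486328125, 0.8079414367675781), (70.51658630371094, 68.7144775390625), 1.1717612743377686)
 slopes [0.3 0.2]
 knob 72 [158.2  -4.8  54.5]
 round lever (array([ 0.4802376 , -0.27022729,  0.18589823]), np.float64(0.022128908102370566))
round before (array([ 0.48089939, -0.27176978,  0.17885939]), np.float64(0.020249816478364595)) (array([ 0.48034659, -0.27034158,  0.18668646]), np.float64(0.0217882701818824))
  return _methods._mean(a, axis=axis, dtype=dtype,
  ret = ret.dtype.type(ret / rcount)
```

View pics/l6.png

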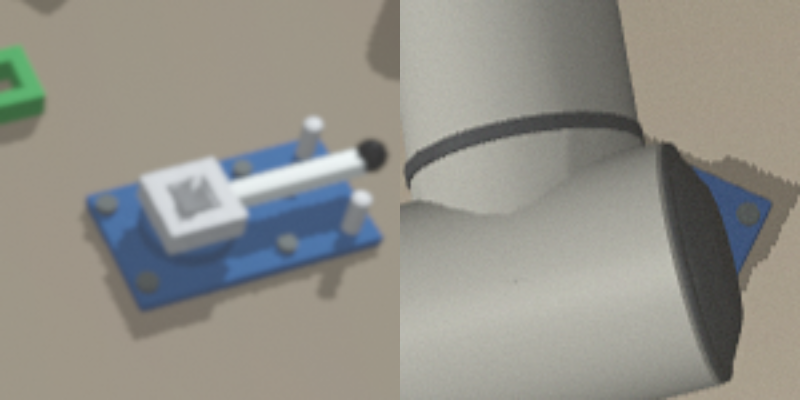

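The scene crop shows the lever on the shaft, flat on the boss, with its arm between the posts. The hub top is at 53.7 mm, where 54 mm is fully home. The gripper is clear and the round lever hasn't moved. Handing in.

```bash
python3 -c "
from cell import *
print(hand_in())"
```

```text
the job is handed in; nothing more can be done
None
```

The square-holed lever is on the bender's shaft, fully down on the boss, with its arm between the two stop posts. I let go of it, moved the gripper clear and handed the job in at about 19 s of the 38 s allowed. No verdict was reported.

**What went wrong on the way:** The first grasp closed on nothing. The finger ends proved to be roughly 20 mm higher than the stated tool geometry puts them. I checked this with the scene camera's depth, then lowered in small steps while watching the force; the second grasp held and the lever lifted level.

**Last checks (scene camera):**

| Check | Measured | Required |
|---|---|---|
| Hub top height | 53.7 mm (54 mm is fully home) | within 6 mm |
| Tilt | about 0.3° | under 6° |
| Centring | about 2 mm off | within 10 mm |
| Knob, along the bender's x | about 158 mm | over 130 mm |
| Round lever movement | under 1 mm | under 30 mm |
| Force on the tool | about 0.6 N, its no-contact level | touching nothing |

**What could not be confirmed:** The arm blocked the top camera's last view of the bender. The final fit therefore rests on the scene camera alone. The top camera did confirm that the round lever had not moved.

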